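# Lever open the chip-box flap

## Robot

A 7-joint arm with a two-finger parallel gripper is mounted at the origin on the work surface. World frame = base frame: x ahead of the robot, y to its left, z up, the work surface at z = 0. Lengths are in m, angles in rad, forces in N, time in s.
With the tool pointing down it reaches from about 0.4 to 0.9 m from the base axis. Payload 5.5 kg.
Tool frame: the origin (TCP) lies at the very end of the fingers, on their centre line; the grasp point (between the pads) lies 19 mm behind it (r.tcp_to_grasp is the distance from the TCP to the grasp point, in m); z points along the fingers, y is the line along which they close (so a half turn about z gives the same grasp; the last joint's range is limited). The gripper opens to 85 mm and grips with 20 to 120 N. Pads are 22 mm wide; open, the fingers measure 114 mm over their backs; the gripper's body (76 mm by 85 mm) begins 54 mm behind the grasp point. The pads swing forward as they close: fully open they stand 13 mm farther back than shut.
Start: joints at [1.398, 0.501, -0.427, 1.55, 0.221, 1.138, -0.21], TCP at [0.274, -0.589, 0.197] pointing down, gripper open.
Joint ranges: [-2.88, 2.88], [-0.31, 2.03], [-1.54, 1.56], [0.2, 2.42], [-1.41, 4.55], [0.19, 2.02], [-2.57, 2.57]. Speed limits (rad/s): [2.57, 2.57, 3.14, 3.14, 3.14, 3.14, 3.14].

## Interface

Orientations are given as a rotation vector (axis times angle).
In Python, from plant import readout, viewer, hand_in, recognise, silhouettes, spot_point, r gives the robot as it stands.
- The arm moves only by the shell command python3 -m inch 'ROWS' [FORCE]. ROWS is JSON, a list of rows, each an object with "slide": the shift along the tool's x, y, z in cm, a list of three; "rot": the turn, a rotation vector about the tool's x, y, z in degrees, a list of three; "hand": the opening, from 0 (shut) to 1 (fully open). A call has 1 to 10 rows; each row shifts and turns the commanded pose from where the row before left it, along the tool's axes as they then stand; what a row does not reach is not made up. A row lasts 1/10 s, in which the tool goes at most 50 mm and 8.59 degrees, less where a joint would pass 70% of its speed; a pose out of reach is approached as far as the arm can. A call is refused whole if a number of a shift passes 5 or a number of a turn 8.59, either way. A call with a gripper value outside its range is refused whole. The fingers move at their own pace and stop on an object; FORCE is the grip in N (left out, the last holds). Time passes only in rows, so rows that do not move let the fingers close. It gives the time, the measured TCP pose, the force, the opening and the grip force at its end, in the units of the state.
- readout.get_obs(): the state, without advancing time (a new reading comes with each control period).
- viewer.camera(name): name is "scene" or "top" or "wrist"; returns the picture (420x560x3 uint8, red, green, blue); there is no depth.
- viewer.calibration(name): a dict with "fx", "fy", "cx", "cy" (pixels), "position" and "rotation" of the camera in the world; the wrist camera has in their place "T_tool_cam" (4x4, takes a point from camera to tool coordinates, whose origin is the TCP and whose axes are the flange's). Camera axes: x right, y down, z forward; pixel columns grow to the right and rows downward; lengths in m; the calibration is good to about 2 mm. A picture is of the moment at which its call begins: read the wrist's pose just before it. calibration takes no time and is no camera call.
- hand_in(): hands the job in; it is judged then, once.
Trained networks look in the newest picture that a camera, given by its name, has taken for a name from the list of things; names that differ only in an ending like _2 or _b are one class to them, and where a whole thing is asked for, a point or a joint stands for the part that bears it (a point fixed in the world has none). Each returns a list of dicts, best first, with "conf" (0 to 1); they miss things now and then, are a little off and sometimes report something else, mostly with a low value. They report only what shows in the picture. A call takes as long as a camera call.
- recognise(camera, target): "position" ([row, column] in pixels, amid what is visible of it).
- silhouettes(camera, target): "mask" (420x560 bool, what is visible of it) and "position" ([row, column] in pixels, amid what is visible of it).
- spot_point(camera, target): "position" ([row, column] in pixels: a listed point, or the origin of a listed thing).
The state is a dict: "clock": time; "joints": joint angles; "qvel": joint speeds; "tau": joint torques, N m; "ee_pos": TCP position; "tcp_rot": TCP orientation; "ft_force": force on the tool from outside, world axes, zero at the start; "ft_torque": the same for the moment, N m; "grip_width": opening from 0.0 (shut) to 1.0 (fully open); "gripper_force": force on a finger pad.
Only numpy, scipy, OpenCV 4.12 (cv2) and the standard library are available. Lean on these libraries where they do the work, as an engineer would, in place of code of your own. Each camera call takes 0.05 s, during which the arm holds its last target. There are 200 camera calls.

## Task

Open the chip box on the drill bench using only fingertip pushes: first push the red catch round until it is completely clear of the heavy steel flap, then press the yellow paddle of the lever down until the lever rests on its rubber stop, so that its short end raises the flap. Finish while still holding the paddle down there, with the flap up. Do not touch the flap itself, do not lift the lever out of its stand, and leave the oil bottle, the drilled disc and the tin where they stand.

Things in the scene. Friction and masses are not known exactly. Their poses are not given: they have to be found in the camera images.
- rig: fixed rig in a row along its y axis: green chip box (140 in x, 160 in y, 92 mm high, y -95 to -255), blue lever stand (x +-26, y +-25, 121 high), black rubber stop (36 x 30 mm at y 150, top 37 high). Origin on the bench under the lever's pin; +y towards the paddle (roughly the robot's left), +x away from the robot, z up
- flap (a joint): angle of the heavy steel flap (2.2 to 3.5 kg, 130 x 177 x 14 mm) on the box: 0 = shut (flat, top face 106 mm above the bench), grows as the lip near the lever rises; about 0.3 rad with the lever on its stop. Hinge on its far edge (rig y = -245 mm), lip at rig y = -68 mm over the lever's nose
- flap_lip (a point): middle of the flap's free edge (lip), half-way through its thickness; 99 mm above the bench when shut
- catch (a joint): angle of the red catch about its upright pivot, counter-clockwise from above: 0 = arm along the rig's +x, across the flap and holding it shut (starts -0.2 to 0.35); grows as the arm swings to the rig's +y, towards the lever; clear of the flap beyond 1.35; end stops -0.3 and 1.9 rad. Stays where left; about 1 N at the knob moves it
- catch_pivot (a point): on the catch's vertical pivot axis, at the half height of its knob (137 mm above the bench); at x = -85, y = -160 mm in the rig frame
- catch_knob (a point): centre of the upright red knob on the catch, 20 mm in diameter, from 116 to 158 mm above the bench, 65 mm from the pivot axis. The catch arm is a flat red bar 16 mm wide, 8 mm thick, its underside 3 mm above the shut flap.
- lever: loose lever: dark steel bar 24 wide, 14 high, 285 mm long, yellow paddle 50 x 60 mm on the long end, cross pin resting in open slots of the blue stand. Origin on the pin, 105 mm above the bench. At rest its frame is level like the rig's and the bar slopes up 0.35 rad towards +y (paddle); nose under the lip, 80 mm from the pin. Fully down: turned about -0.7 rad about x
- lever_paddle (a point): centre of the top face of the yellow paddle, 190 mm along the bar from the pin; about 179 mm above the bench at rest and 49 mm with the lever on its rubber stop; it stays about 175 to 190 mm from the pin horizontally. Pressing takes about 4 to 8 N.
- oil_bottle: bystander: yellow bottle with red cap, 52 mm diameter, 140 mm high, origin at its underside
- disc: bystander: dark steel drilled disc lying flat, 100 mm diameter, 12 mm thick, origin at its underside
- tin: bystander: aluminium tin with blue label, 60 mm diameter, 75 mm high, origin at its underside

How it is judged:
By the outcome, as a careful person would: the job done as asked, in the order asked, and still so for the second after the job is handed in, while the arm keeps its last pose, push and grip.
It also fails if it takes over 43 s, if anything falls off the work surface, if the arm or the gripper's body presses on something with over 40 N, if the wrist force passes 120 N, or if a joint passes its speed limit or range.

## Working session

There is one attempt and no reset: what is moved stays moved. The work goes in short steps, Python scripts to look and compute and a shell command to move; the robot and the scene stay as the last step left them, time stands still between calls to the robot, and variables do not carry over. Pictures are saved under pics/ and viewed, at most 10 in all, crops included, and the job is handed in when it is done.

```bash
mkdir -p pics
cat > h.py <<'E'
import numpy as np,cv2
from plant import readout, viewer, hand_in, recognise, silhouettes, spot_point, r
from scipy.spatial.transform import Rotation as R
def ray(cam,px):
    c=viewer.calibration(cam); d=np.array([(px[1]-c['cx'])/c['fx'],(px[0]-c['cy'])/c['fy'],1])
    if cam=='wrist':
        o=readout.get_obs(); T=np.eye(4);T[:3,:3]=R.from_rotvec(o['tcp_rot']).as_matrix();T[:3,3]=o['ee_pos'];T=T@np.array(c['T_tool_cam'])
        return T[:3,3],T[:3,:3]@d
    M=np.array(c['rotation']); M=M if M.shape==(3,3) else R.from_rotvec(M).as_matrix()
    return np.array(c['position']),M@d
def atz(cam,px,z):
    p,d=ray(cam,px); return p+d*(z-p[2])/d[2]
E
python3 - <<'E'
from h import *
print(readout.get_obs())
for cam in ['top','scene']:
    im=viewer.camera(cam); cv2.imwrite(f'pics/{cam}0.png',im[:,:,::-1])
    for n,z in [('catch_pivot',.137),('catch_knob',.137),('lever_paddle',.179),('lever',.105),('flap_lip',.099),('rig',0),('oil_bottle',0),('disc',0),('tin',0)]:
        for q in spot_point(cam,n)[:2]:
            print(cam,n,np.round(q['conf'],2),np.round(q['position'],1),np.round(atz(cam,q['position'],z),3))
E
```

```text
{'clock': 0.0, 'joints': array([ 1.39822642,  0.50184677, -0.42679251,  1.55149954,  0.22081919,
        1.13830548, -0.21032757]), 'qvel': array([-2.91226799e-04,  3.51597190e-04, -3.67969460e-04, -5.62298947e-04,
        3.02481649e-05, -1.08802918e-03, -2.25534048e-03]), 'tau': array([ 1.38810756e-03, -5.69529712e+01, -5.81592098e+00, -2.80942386e+01,
        1.07009671e-02,  1.21248071e-02,  2.88365449e-06]), 'ee_pos': array([ 0.27399364, -0.58855789,  0.19603961]), 'tcp_rot': array([-3.06538804e+00, -6.78750395e-01,  6.12073442e-04]), 'ft_force': array([0.51443928, 0.38972229, 0.79901161]), 'ft_torque': array([-0.00820365,  0.00814124,  0.01556427]), 'gripper_force': 0.0, 'grip_width': 0.9993864522830143}
top catch_pivot 0.59 [228.5 357.2] [ 0.559 -0.187  0.137]
top catch_knob 0.67 [194.5 344.6] [ 0.628 -0.167  0.137]
top lever_paddle 0.76 [238.3 174.3] [0.543 0.16  0.179]
top lever 0.75 [215.7 262.2] [ 0.597 -0.002  0.105]
top flap_lip 0.96 [206. 297.] [ 0.616 -0.074  0.099]
top rig 0.82 [226.9 264. ] [ 0.595 -0.004  0.   ]
top oil_bottle 0.84 [186.5 199. ] [0.692 0.141 0.   ]
top disc 0.71 [161.9 266.6] [ 0.746 -0.014  0.   ]
top disc 0.17 [230.6 357.5] [ 0.58  -0.211  0.   ]
scene catch_pivot 0.68 [184.  244.7] [ 0.559 -0.182  0.137]
scene catch_pivot 0.22 [235.7 283.2] [0.633 0.042 0.137]
scene catch_knob 0.78 [193.  227.8] [ 0.616 -0.171  0.137]
scene catch_knob 0.56 [233.5 282.6] [0.629 0.036 0.137]
scene lever_paddle 0.81 [224.2 365.8] [0.534 0.156 0.179]
scene lever 0.8 [233.4 282.6] [0.597 0.    0.105]
scene flap_lip 0.95 [224.3 252.2] [ 0.619 -0.076  0.099]
scene rig 0.89 [271.6 284.6] [0.591 0.003 0.   ]
scene oil_bottle 0.93 [329.9 292.8] [0.691 0.138 0.   ]
scene disc 0.59 [299.1 221.6] [ 0.748 -0.016  0.   ]
scene tin 0.81 [249.3 333.3] [0.445 0.016 0.   ]
```

```bash
python3 -c "
import cv2,numpy as np
a=cv2.imread('pics/top0.png');b=cv2.imread('pics/scene0.png')
cv2.imwrite('pics/both0.png',cv2.resize(np.vstack([a,b]),(400,600))) "
```

```text
(no output)
```

View pics/top0.png

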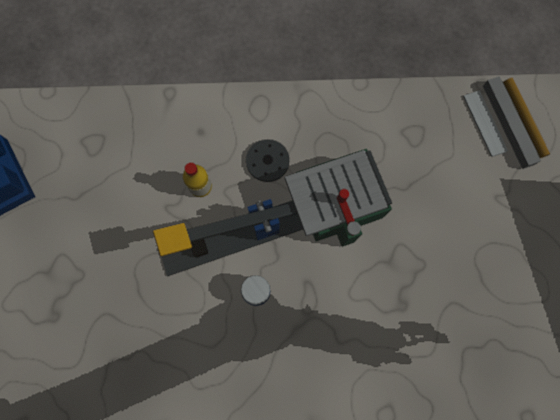

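View pics/scene0.png

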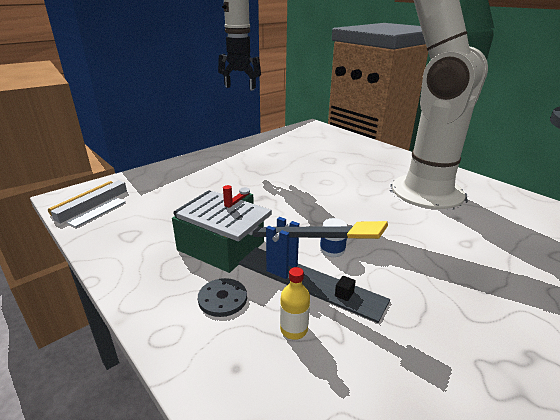

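The top view shows the rig's row tilted about 17°, with the lever pin near (216,262), the paddle near (238,174) and the catch knob near (194,345). The scene view agrees. Next I fit the rig pose.

```bash
cat >> h.py <<'E'
def tool(): 
    o=readout.get_obs(); return np.array(o['ee_pos']),R.from_rotvec(o['tcp_rot']).as_matrix()
def rigfit(W,L):
    W=np.array(W)[:,:2];L=np.array(L);w0=W.mean(0);l0=L.mean(0);a=W-w0;b=L-l0
    th=np.arctan2((b[:,0]*a[:,1]-b[:,1]*a[:,0]).sum(),(a*b).sum())
    Q=np.array([[np.cos(th),-np.sin(th)],[np.sin(th),np.cos(th)]]);return th,Q,w0-Q@l0,W-(L@Q.T+w0-Q@l0)
E
cat > plan.py <<'E'
from h import *
W=[(.559,-.187),(.559,-.182),(.543,.160),(.534,.156),(.597,-.002),(.597,0),(.616,-.074),(.619,-.076),(.595,-.004),(.591,.003)]
L=[(-.085,-.160)]*2+[(0,.1786)]*2+[(0,0)]*2+[(0,-.068)]*2+[(0,0)]*2
th,Q,t,res=rigfit(W,L)
w=lambda p:Q@np.array(p)+t
E
python3 - <<'E'
from plan import *
print(th,t,np.round(res*1000))
for k in [(.628,-.167),(.616,-.171)]:
    d=Q.T@(np.array(k)-t)-[-.085,-.16]; print(np.hypot(*d),np.arctan2(d[1],d[0]))
p,M=tool();print(p,M.round(3))
for a,d in [(0,.05),(0,.03),(.3,.027),(.6,.027),(.9,.027),(1.2,.025),(1.5,.023),(1.7,.023)]:
    q=np.array([-.085+.065*np.cos(a)+d*np.sin(a),-.16+.065*np.sin(a)-d*np.cos(a)]); g=np.r_[w(q),.13]
    print(a,d,g.round(3),'tool cm',(M.T@(g-p)*100).round(1))
print('paddle',w((0,.1786)))
E
```

```text
0.3111667811737055 [ 0.59415865 -0.00598958] [[-3. -3.]
 [-3.  2.]
 [ 4. -4.]
 [-5. -8.]
 [ 3.  4.]
 [ 3.  6.]
 [ 1. -3.]
 [ 4. -5.]
 [ 1.  2.]
 [-3.  9.]]
0.06801712658288343 -0.053532698827342504
0.05539993533346169 -0.06816249394691849
[ 0.2744095  -0.58921624  0.19713115] [[ 0.907  0.422  0.   ]
 [ 0.422 -0.907  0.   ]
 [ 0.     0.    -1.   ]]
0 0.05 [ 0.639 -0.212  0.13 ] tool cm [ 49.  -18.8   6.7]
0 0.03 [ 0.633 -0.193  0.13 ] tool cm [ 49.3 -20.8   6.7]
0.3 0.027 [ 0.631 -0.169  0.13 ] tool cm [ 50.1 -23.    6.7]
0.6 0.027 [ 0.623 -0.15   0.13 ] tool cm [ 50.2 -25.1   6.7]
0.9 0.027 [ 0.61  -0.133  0.13 ] tool cm [ 49.7 -27.2   6.7]
1.2 0.025 [ 0.591 -0.121  0.13 ] tool cm [ 48.5 -29.1   6.7]
1.5 0.023 [ 0.569 -0.116  0.13 ] tool cm [ 46.7 -30.5   6.7]
1.7 0.023 [ 0.555 -0.116  0.13 ] tool cm [ 45.5 -31.1   6.7]
paddle [0.53947676 0.16403351]
```

```bash
python3 -m inch '[{"slide":[2,-0.7,0],"rot":[0,0,0],"hand":0},{"slide":[4,-1.4,0],"rot":[0,0,0],"hand":0},{"slide":[4.5,-1.6,0],"rot":[0,0,0],"hand":0},{"slide":[4.5,-1.6,0],"rot":[0,0,0],"hand":0},{"slide":[4.5,-1.6,0],"rot":[0,0,0],"hand":0},{"slide":[4.5,-1.6,0],"rot":[0,0,0],"hand":0},{"slide":[4.5,-1.6,0],"rot":[0,0,0],"hand":0},{"slide":[4.5,-1.6,0],"rot":[0,0,0],"hand":0},{"slide":[4.5,-1.6,0],"rot":[0,0,0],"hand":0},{"slide":[4.5,-1.6,0],"rot":[0,0,0],"hand":0}]' && python3 -m inch '[{"slide":[4,-1.4,0],"rot":[0,0,0],"hand":0},{"slide":[2.5,-0.9,0],"rot":[0,0,0],"hand":0},{"slide":[0,0,0],"rot":[0,0,0],"hand":0},{"slide":[0,0,0],"rot":[0,0,0],"hand":0}]'
cat > look.py <<'E'
from plan import *
p,M=tool();print(p,M.round(3).tolist())
im=viewer.camera('wrist');cv2.imwrite('pics/w1.png',im[:,:,::-1])
for n,z in [('catch_pivot',.137),('catch_knob',.137),('flap_lip',.099),('lever',.105)]:
    for q in spot_point('wrist',n)[:2]:
        g=atz('wrist',q['position'],z);print(n,round(q['conf'],2),np.round(q['position']),g.round(3),(M.T@(g-p)*100).round(1),(Q.T@(g[:2]-t)).round(3))
E
python3 look.py
```

```text
clock: 2.0
ee_pos: [0.5934, -0.2755, 0.1973]
tcp_rot: [3.067, 0.679, 0.0]
ft_force: [0.8, 0.1, 0.4]
grip_width: -0.0
gripper_force: 0.0
clock: 2.4
ee_pos: [0.6416, -0.2279, 0.1968]
tcp_rot: [-3.067, -0.682, 0.001]
ft_force: [-1.2, -1.0, 0.0]
grip_width: -0.0
gripper_force: 0.0
[ 0.64161268 -0.22785592  0.19681637] [[0.906, 0.424, -0.001], [0.424, -0.906, -0.0], [-0.001, -0.0, -1.0]]
catch_pivot 0.97 [284. 179.] [ 0.561 -0.187  0.137] [-5.6 -7.1  6. ] [-0.087 -0.162]
catch_knob 0.6 [198. 181.] [ 0.622 -0.166  0.137] [ 0.9 -6.5  6. ] [-0.022 -0.161]
flap_lip 0.79 [145.  77.] [ 0.615 -0.074  0.099] [  4.1 -15.    9.8] [-0.001 -0.072]
```

View pics/w1.png

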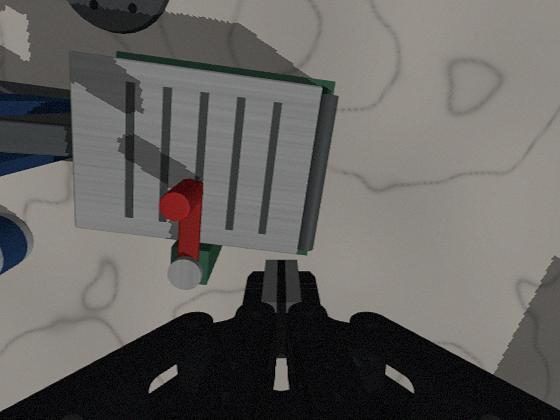

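The wrist view shows the red knob at (198,178), with the arm lying across the flap and the pivot at (275,185). The closed fingers are clear of the box, on the hinge side. I now lower them and sweep along the arc.

```bash
python3 -m inch '[{"slide":[0,0,3.2],"rot":[0,0,0],"hand":0},{"slide":[0,0,3.2],"rot":[0,0,0],"hand":0},{"slide":[0,0,0],"rot":[0,0,0],"hand":0},{"slide":[0.4,-1.7,0],"rot":[0,0,0],"hand":0},{"slide":[0.3,-1.8,0],"rot":[0,0,0],"hand":0},{"slide":[0.4,-1.1,0],"rot":[0,0,0],"hand":0},{"slide":[0.4,-1.1,0],"rot":[0,0,0],"hand":0},{"slide":[0,-1,0],"rot":[0,0,0],"hand":0},{"slide":[0.1,-1.1,0],"rot":[0,0,0],"hand":0},{"slide":[0,0,0],"rot":[0,0,0],"hand":0}]' && python3 look.py
```

```text
clock: 3.65
ee_pos: [0.6226, -0.1488, 0.1334]
tcp_rot: [-3.066, -0.683, -0.0]
ft_force: [0.1, -0.6, -0.7]
grip_width: 0.002
gripper_force: 0.0
[ 0.62264178 -0.1487746   0.13340806] [[0.905, 0.424, -0.0], [0.424, -0.905, 0.001], [0.0, -0.001, -1.0]]
catch_pivot 0.74 [366. 289.] [ 0.56  -0.187  0.137] [-7.3  0.8 -0.4] [-0.088 -0.162]
catch_knob 0.59 [260. 306.] [ 0.624 -0.167  0.137] [-0.7  1.7 -0.4] [-0.021 -0.163]
flap_lip 0.74 [184. 159.] [ 0.617 -0.076  0.099] [ 2.6 -6.8  3.4] [ 0.    -0.073]
lever 0.88 [169.  35.] [ 0.597 -0.01   0.105] [  3.6 -13.7   2.9] [ 0.002 -0.005]
```

View pics/w1.png

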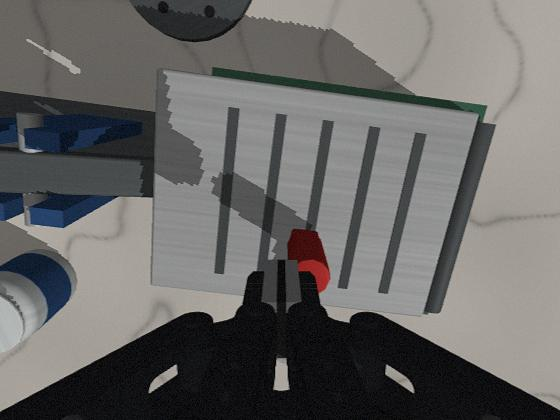

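Run:
```python
from plan import *
im=viewer.camera('scene');cv2.imwrite('pics/s2.png',cv2.resize(im[130:280,150:350,::-1],None,fx=3,fy=3))
```

```text
(no output)
```

View pics/s2.png

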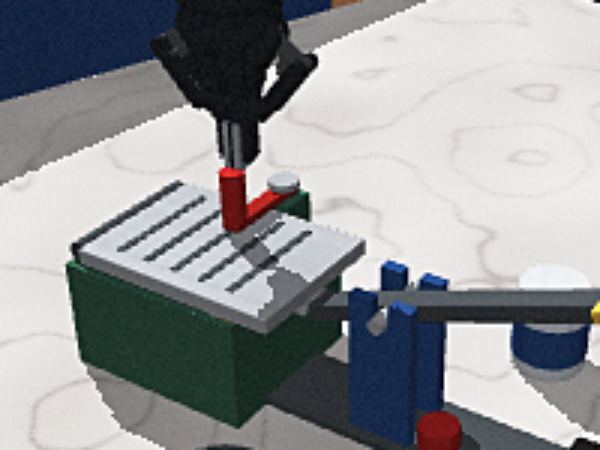

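```bash
cat >> h.py <<'E'
def proj(cam,P):
    c=viewer.calibration(cam);o,_=ray(cam,(0,0))
    if cam=='wrist':
        p,M=tool();M=M@np.array(c['T_tool_cam'])[:3,:3]
    else: M=np.array(c['rotation']); M=M if M.shape==(3,3) else R.from_rotvec(M).as_matrix()
    v=M.T@(np.array(P)-o);return np.array([c['fy']*v[1]/v[2]+c['cy'],c['fx']*v[0]/v[2]+c['cx']])
E
python3 - <<'E'
from plan import *
p,M=tool()
for cam in ['scene','wrist']:
    f=(lambda q:(q-[130,150])*3) if cam=='scene' else (lambda q:q)
    print(cam,'cam pos',ray(cam,(0,0))[0],'tcp',f(proj(cam,p)),'5cm up',f(proj(cam,p+[0,0,.05])))
    for a in [0,.15,.3,.45,.6,.75]:
        k=w([-.087+.065*np.cos(a),-.162+.065*np.sin(a)]);print(a,k.round(3),'bot',f(proj(cam,np.r_[k,.117])).round(),'top',f(proj(cam,np.r_[k,.158])).round())
E
```

```text
scene cam pos [1.04404616 0.49620151 0.55932139] tcp [205.39433588 239.96380705] 5cm up [146.01428905 236.16949088]
0 [ 0.623 -0.167] bot [216. 230.] top [169. 227.]
0.15 [ 0.619 -0.158] bot [219. 241.] top [172. 238.]
0.3 [ 0.614 -0.15 ] bot [221. 253.] top [174. 250.]
0.45 [ 0.608 -0.142] bot [222. 265.] top [175. 262.]
0.6 [ 0.601 -0.135] bot [223. 277.] top [175. 275.]
0.75 [ 0.593 -0.13 ] bot [222. 290.] top [174. 288.]
wrist cam pos [ 0.68981581 -0.1221045   0.31003614] tcp [247.27941674 279.07393641] 5cm up [295.81890907 278.51426374]
0 [ 0.623 -0.167] bot [247. 302.] top [281. 308.]
0.15 [ 0.619 -0.158] bot [246. 286.] top [280. 287.]
0.3 [ 0.614 -0.15 ] bot [248. 269.] top [282. 266.]
0.45 [ 0.608 -0.142] bot [252. 252.] top [286. 246.]
0.6 [ 0.601 -0.135] bot [258. 237.] top [294. 227.]
0.75 [ 0.593 -0.13 ] bot [266. 223.] top [303. 210.]
```

The knob is still at angle 0. The scene view shows the finger tips ending level with the knob top, at row 170 of the crop where the TCP should be at 205. The tips seem to sit higher than the reported TCP, so I back off and measure this.

```bash
python3 -m inch '[{"slide":[0,0,-1.5],"rot":[0,0,0],"hand":0},{"slide":[-0.4,2.6,0],"rot":[0,0,0],"hand":0},{"slide":[-0.4,2.6,0],"rot":[0,0,0],"hand":0},{"slide":[0,1.5,0],"rot":[0,0,0],"hand":0},{"slide":[0,0,0],"rot":[0,0,0],"hand":0}]'
python3 - <<'E'
from plan import *
p,M=tool();print(p)
im=viewer.camera('scene');o=np.array([130,150]);b=cv2.resize(im[130:250,150:310,::-1],None,fx=5,fy=5,interpolation=cv2.INTER_CUBIC)
for h in [0,.015,.03]:
    q=(proj('scene',p+[0,0,h])-o+.5)*5; print(h,q); cv2.circle(b,(int(q[1]),int(q[0])),4,(0,255,255),1)
cv2.imwrite('pics/s3.png',b)
E
```

```text
clock: 4.45
ee_pos: [0.6445, -0.2186, 0.1485]
tcp_rot: [3.068, 0.672, 0.001]
ft_force: [-0.7, -0.1, -0.8]
grip_width: 0.0
gripper_force: 0.0
[ 0.64445535 -0.21860511  0.14845592]
0 [277.13959845 281.29818012]
0.015 [248.24156584 278.43142301]
0.03 [218.83432966 275.51415163]
```

View pics/s3.png

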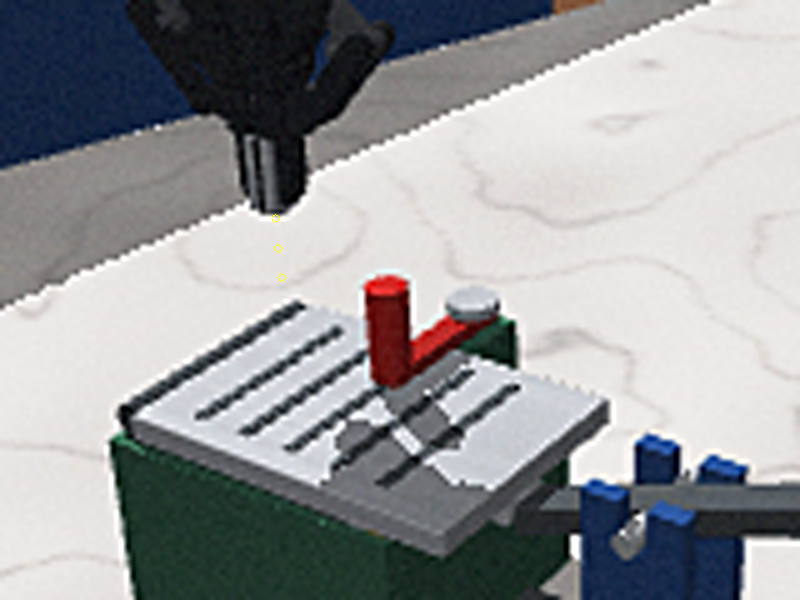

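The picture shows the finger tips at about (212,272). That is the mark 30 mm above the reported TCP, so the tips are about 31 mm short of it. I aim for a tip height of about 133 mm, which is TCP z ≈ 0.102.

```bash
python3 -m inch '[{"slide":[0,0,2.3],"rot":[0,0,0],"hand":0},{"slide":[0,0,2.3],"rot":[0,0,0],"hand":0},{"slide":[0,0,0],"rot":[0,0,0],"hand":0},{"slide":[0.1,-1.4,0],"rot":[0,0,0],"hand":0},{"slide":[0.1,-1.4,0],"rot":[0,0,0],"hand":0},{"slide":[0.4,-1.1,0],"rot":[0,0,0],"hand":0},{"slide":[0.4,-1.1,0],"rot":[0,0,0],"hand":0},{"slide":[0,-1,0],"rot":[0,0,0],"hand":0},{"slide":[0.1,-1.1,0],"rot":[0,0,0],"hand":0},{"slide":[0,0,0],"rot":[0,0,0],"hand":0}]' && python3 look.py
python3 - <<'E'
from plan import *
im=viewer.camera('scene')
for n in ['catch_knob','catch_pivot']:
    for q in spot_point('scene',n)[:1]: print(n,q['conf'],atz('scene',q['position'],.137),Q.T@(atz('scene',q['position'],.137)[:2]-t))
E
```

```text
clock: 5.5
ee_pos: [0.6238, -0.1433, 0.1024]
tcp_rot: [-3.065, -0.683, -0.0]
ft_force: [-0.3, 0.6, 0.1]
grip_width: 0.001
gripper_force: 0.0
[ 0.62378769 -0.14333708  0.10238366] [[0.905, 0.425, 0.0], [0.425, -0.905, 0.001], [0.001, -0.001, -1.0]]
catch_knob 0.76 [308. 236.] [ 0.602 -0.135  0.137] [-1.6 -1.6 -3.5] [-0.032 -0.126]
flap_lip 0.97 [203. 148.] [ 0.617 -0.075  0.099] [ 2.3 -6.4  0.3] [ 0.001 -0.073]
lever 0.79 [190.   0.] [ 0.595 -0.008  0.105] [  3.1 -13.4  -0.2] [-0.    -0.002]
catch_knob 0.68 [ 0.59592876 -0.13000667  0.137     ] [-0.03628516 -0.11860336]
catch_pivot 0.55 [ 0.55585618 -0.18702585  0.137     ] [-0.09189088 -0.16061531]
```

```bash
python3 -m inch '[{"slide":[-0.2,-1,0],"rot":[0,0,0],"hand":0},{"slide":[-0.3,-1.1,0],"rot":[0,0,0],"hand":0},{"slide":[-0.6,-0.9,0],"rot":[0,0,0],"hand":0},{"slide":[-0.6,-1,0],"rot":[0,0,0],"hand":0},{"slide":[-0.9,-0.7,0],"rot":[0,0,0],"hand":0},{"slide":[-0.9,-0.7,0],"rot":[0,0,0],"hand":0},{"slide":[-0.6,-0.3,0],"rot":[0,0,0],"hand":0},{"slide":[-0.6,-0.1,0],"rot":[0,0,0],"hand":0},{"slide":[0,0,0],"rot":[0,0,0],"hand":0}]' && python3 look.py
cat > s.py <<'E'
from plan import *
im=viewer.camera('scene');cv2.imwrite('pics/s4.png',cv2.resize(im[130:280,150:350,::-1],None,fx=3,fy=3))
for cam in ['scene','top']:
  viewer.camera(cam)
  for n in ['catch_knob','catch_pivot']:
    for q in spot_point(cam,n)[:1]: print(cam,n,q['conf'],atz(cam,q['position'],.137),Q.T@(atz(cam,q['position'],.137)[:2]-t))
E
python3 s.py
```

```text
clock: 6.8
ee_pos: [0.5558, -0.114, 0.1021]
tcp_rot: [3.067, 0.678, -0.002]
ft_force: [0.2, 0.2, 0.7]
grip_width: -0.002
gripper_force: 0.0
[ 0.55584183 -0.11401758  0.10205892] [[0.907, 0.422, -0.001], [0.422, -0.907, -0.0], [-0.001, -0.0, -1.0]]
catch_pivot 0.56 [330. 426.] [ 0.561 -0.186  0.137] [-2.6  6.8 -3.5] [-0.086 -0.161]
flap_lip 0.73 [106. 251.] [ 0.616 -0.072  0.099] [ 7.3 -1.3  0.3] [ 0.001 -0.069]
lever 0.57 [85. 98.] [ 0.596 -0.005  0.105] [ 8.2 -8.2 -0.3] [0.002 0.001]
scene catch_knob 0.73 [ 0.52285059 -0.1359273   0.137     ] [-0.10766661 -0.10186536]
scene catch_pivot 0.79 [ 0.55627265 -0.18039958  0.137     ] [-0.08946564 -0.15443476]
top catch_knob 0.58 [ 0.53609015 -0.12721068  0.137     ] [-0.09239409 -0.09762089]
top catch_pivot 0.54 [ 0.70516156 -0.01567753  0.137     ] [ 0.10270606 -0.04320841]
```

View pics/s4.png

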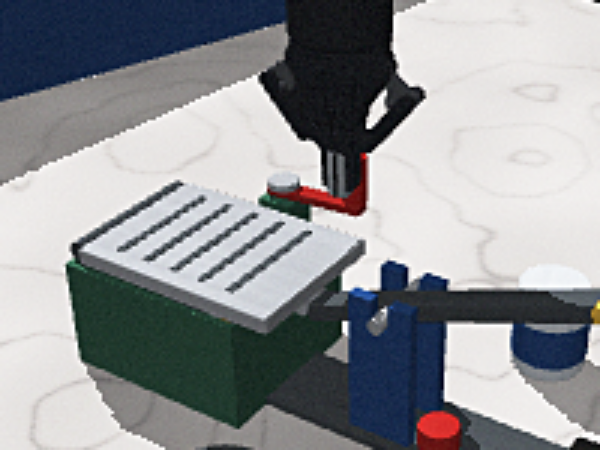

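The scene crop shows the red arm swung right off the flap, with the knob at about (185,360) by the fingers. The measured catch angle is about 1.65. Next I rise and go over the paddle.

```bash
python3 -m inch '[{"slide":[0.5,0,-0.5],"rot":[0,0,0],"hand":0},{"slide":[0.3,0,-4],"rot":[0,0,0],"hand":0},{"slide":[0,0,-4.5],"rot":[0,0,0],"hand":0},{"slide":[1.4,-3.7,0],"rot":[0,0,0],"hand":0},{"slide":[1.6,-4.4,0],"rot":[0,0,0],"hand":0},{"slide":[1.6,-4.4,0],"rot":[0,0,0],"hand":0},{"slide":[1.6,-4.4,0],"rot":[0,0,0],"hand":0},{"slide":[1.6,-4.4,0],"rot":[0,0,0],"hand":0},{"slide":[1.6,-4.4,0],"rot":[0,0,0],"hand":0},{"slide":[0,0,0],"rot":[0,0,0],"hand":0}]'
cat > s2.py <<'E'
from plan import *
p,M=tool();print(p)
for cam in ['wrist','scene','top']:
  im=viewer.camera(cam)
  if cam=='wrist':cv2.imwrite('pics/w5.png',im[:,:,::-1])
  for n,z in [('lever_paddle',.179),('catch_knob',.137),('catch_pivot',.137),('lever',.105),('rig',0)]:
    for q in spot_point(cam,n)[:1]:
      g=atz(cam,q['position'],z);print(cam,n,round(q['conf'],2),g.round(3),'rig',(Q.T@(g[:2]-t)).round(3),'tool',(M.T@(g-p)*100).round(1))
E
python3 s2.py
```

```text
clock: 8.4
ee_pos: [0.539, 0.1727, 0.1936]
tcp_rot: [-3.058, -0.696, -0.004]
ft_force: [-0.5, 0.7, 0.6]
grip_width: 0.004
gripper_force: 0.0
[0.539028   0.17266108 0.1935661 ]
wrist lever_paddle 0.63 [0.544 0.155 0.179] rig [0.001 0.169] tool [-0.4  1.8  1.4]
wrist lever 0.89 [ 0.594 -0.018  0.105] rig [-0.004 -0.011] tool [-3.3 19.6  8.8]
wrist rig 0.67 [ 0.597 -0.023  0.   ] rig [-0.002 -0.017] tool [-3.3 20.3 19.3]
scene lever_paddle 0.94 [0.543 0.165 0.179] rig [0.003 0.178] tool [-0.   0.9  1.5]
scene catch_knob 0.81 [ 0.519 -0.131  0.137] rig [-0.11  -0.096] tool [-15.   26.5   5.5]
scene catch_pivot 0.67 [ 0.561 -0.173  0.137] rig [-0.082 -0.149] tool [-13.   32.1   5.5]
scene lever 0.75 [0.594 0.001 0.105] rig [0.002 0.007] tool [-2.5 17.8  8.8]
scene rig 0.68 [ 0.591 -0.001  0.   ] rig [-0.002  0.006] tool [-2.9 18.  19.3]
top lever_paddle 0.59 [0.545 0.168 0.179] rig [0.007 0.18 ] tool [0.3 0.7 1.5]
top catch_knob 0.8 [ 0.539 -0.132  0.137] rig [-0.091 -0.103] tool [-13.2  27.5   5.5]
top catch_pivot 0.62 [ 0.56  -0.179  0.137] rig [-0.085 -0.154] tool [-13.3  32.6   5.5]
top lever 0.81 [0.597 0.001 0.105] rig [0.005 0.006] tool [-2.2 18.   8.8]
top rig 0.57 [ 0.591 -0.007  0.   ] rig [-0.003  0.   ] tool [-3.2 18.5 19.3]
```

View pics/w5.png

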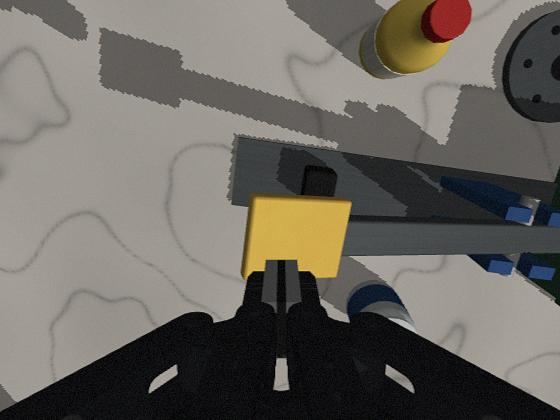

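The wrist view shows the yellow paddle around (235,297), with the tips over its near part. I shift 8 mm towards its centre and press down.

```bash
python3 -m inch '[{"slide":[0.2,0.8,1.5],"rot":[0,0,0],"hand":0},{"slide":[0,0,1.5],"rot":[0,0,0],"hand":0},{"slide":[0,0,1],"rot":[0,0,0],"hand":0},{"slide":[0,0,1],"rot":[0,0,0],"hand":0},{"slide":[0,0,1],"rot":[0,0,0],"hand":0},{"slide":[0,-0.2,1],"rot":[0,0,0],"hand":0}]'; python3 -m inch '[{"slide":[0,-0.2,1],"rot":[0,0,0],"hand":0},{"slide":[0,-0.2,1],"rot":[0,0,0],"hand":0},{"slide":[0,-0.2,1],"rot":[0,0,0],"hand":0},{"slide":[0,-0.2,1],"rot":[0,0,0],"hand":0},{"slide":[0,0,1],"rot":[0,0,0],"hand":0},{"slide":[0,0,1],"rot":[0,0,0],"hand":0}]'; python3 -m inch '[{"slide":[0,0,0],"rot":[0,0,0],"hand":0}]'; python3 s2.py | grep -E 'paddle|lever|^\['
```

```text
clock: 9.9
ee_pos: [0.5459, 0.1596, 0.1223]
tcp_rot: [-3.066, -0.68, -0.003]
ft_force: [-1.5, 3.3, 8.5]
grip_width: -0.001
gripper_force: 3.4
clock: 10.5
ee_pos: [0.5432, 0.167, 0.0628]
tcp_rot: [-3.066, -0.681, -0.005]
ft_force: [-0.2, 0.8, 9.2]
grip_width: 0.0
gripper_force: 4.5
clock: 10.6
ee_pos: [0.5426, 0.1667, 0.0617]
tcp_rot: [-3.065, -0.681, -0.003]
ft_force: [1.1, 1.8, 4.2]
grip_width: -0.003
gripper_force: 1.8
[0.54259242 0.16672213 0.06170988]
wrist lever_paddle 0.57 [0.579 0.188 0.179] rig [0.045 0.19 ] tool [  4.2  -0.4 -11.7]
scene lever_paddle 0.87 [0.628 0.239 0.179] rig [0.107 0.222] tool [ 10.8  -2.9 -11.7]
scene lever 0.72 [ 0.601 -0.001  0.105] rig [0.008 0.003] tool [-1.8 17.6 -4.4]
top lever 0.94 [ 0.601 -0.006  0.105] rig [ 0.006 -0.002] tool [-2.  18.1 -4.4]
```

Pressing works at about 5–8 N. The tips are near z ≈ 0.093 and I continue to the stop.

```bash
python3 -m inch '[{"slide":[0,0,1],"rot":[0,0,0],"hand":0},{"slide":[0,0.1,1],"rot":[0,0,0],"hand":0},{"slide":[0,0.2,1],"rot":[0,0,0],"hand":0},{"slide":[0,0.1,0.5],"rot":[0,0,0],"hand":0},{"slide":[0,0,0],"rot":[0,0,0],"hand":0}]'; python3 -m inch '[{"slide":[0,0.1,0.5],"rot":[0,0,0],"hand":0},{"slide":[0,0,0],"rot":[0,0,0],"hand":0}]';python3 -m inch '[{"slide":[0,0.1,0.4],"rot":[0,0,0],"hand":0},{"slide":[0,0,0],"rot":[0,0,0],"hand":0}]'
```

```text
clock: 12.0
ee_pos: [0.5434, 0.1602, 0.0263]
tcp_rot: [3.066, 0.678, -0.002]
ft_force: [1.0, 1.3, 3.0]
grip_width: -0.003
gripper_force: 1.6
clock: 12.2
ee_pos: [0.5441, 0.1592, 0.0217]
tcp_rot: [3.066, 0.678, -0.001]
ft_force: [1.2, 1.0, 3.0]
grip_width: -0.004
gripper_force: 1.6
clock: 12.4
ee_pos: [0.5448, 0.1589, 0.0199]
tcp_rot: [3.065, 0.678, -0.0]
ft_force: [-3.9, -0.4, 20.6]
grip_width: 0.001
gripper_force: 9.8
```

The force jumped to 20 N at a tip height of about 51 mm, so the stop is reached. I check it visually.

```bash
python3 -m inch '[{"slide":[0,0,0.1],"rot":[0,0,0],"hand":0},{"slide":[0,0,0],"rot":[0,0,0],"hand":0},{"slide":[0,0,0],"rot":[0,0,0],"hand":0}]'
python3 - <<'E'
from plan import *
im=viewer.camera('scene');cv2.imwrite('pics/s6.png',cv2.resize(im[130:360,150:420,::-1],None,fx=2.6,fy=2.6))
for n,z in [('flap_lip',.099+.052),('lever_paddle',.049),('catch_knob',.137),('lever',.105)]:
    for q in spot_point('scene',n)[:1]: print(n,q['conf'],(Q.T@(atz('scene',q['position'],z)[:2]-t)).round(3))
print(readout.get_obs()['ft_force'])
E
```

```text
clock: 12.7
ee_pos: [0.5449, 0.1589, 0.0197]
tcp_rot: [3.065, 0.678, 0.001]
ft_force: [-6.1, -0.6, 26.7]
grip_width: 0.002
gripper_force: 12.7
flap_lip 0.91 [-0.004 -0.08 ]
lever_paddle 0.8 [-0.001  0.183]
catch_knob 0.43 [-0.09  -0.101]
lever 0.83 [0.004 0.009]
[-6.13010569 -0.88024465 26.89634152]
```

View pics/s6.png

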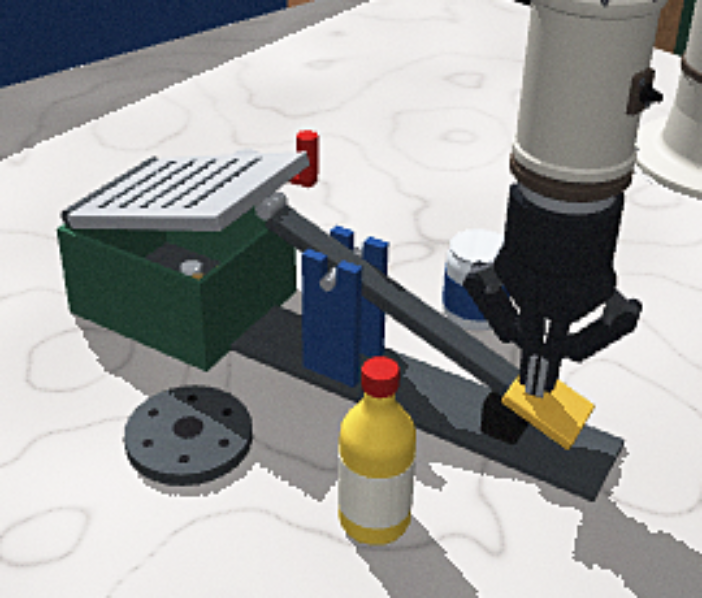

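The picture shows the flap raised, with its lip at about (215,190), and the catch clear at (155,307). The lever rests on the black stop at (415,505), the pin is in its slots, and the fingers hold the paddle at (395,540). The bottle, disc and tin look undisturbed.

```bash
python3 -c "
from plant import hand_in
print(hand_in())"
```

```text
the job is handed in; nothing more can be done
None
```

I handed the job in at about 13 s on the robot's clock: catch clear of the flap (about 1.65 rad), lever on its rubber stop with the fingertips holding the paddle at about 27 N, flap up, and the bottle, disc and tin not touched.

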